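# Sort sterilised instrument canisters by weight

## Robot

A 7-joint arm with a two-finger parallel gripper is mounted at the origin on a cart in front of the work surface, level with it; the furniture and walls round the work are solid. World frame = base frame: x ahead of the robot, y to its left, z up, the work surface at z = 0. Lengths are in m, angles in rad, forces in N, time in s.
With the tool pointing down it reaches from about 0.425 to 0.8 m from the base axis. Payload 8.3 kg.
Tool frame: the origin (TCP) lies midway between the tips of the shut fingers; the grasp point (between the pads) lies 19 mm behind it; z points along the fingers, y is the line along which they close (so a half turn about z gives the same grasp; the last joint's range is limited). The gripper opens to 85 mm and grips with 20 to 120 N. Pads are 22 mm wide; open, the fingers measure 114 mm over their backs; the gripper's body (76 mm by 85 mm) begins 54 mm behind the grasp point. The pads swing forward as they close: fully open they stand 13 mm farther back than shut.
Start: joints at [1.21, 0.383, 0.016, 1.37, -0.006, 1.388, -0.046], TCP at [0.183, -0.597, 0.231] pointing down, gripper open.
Joint ranges: [-2.95, 2.95], [-0.25, 2.06], [-1.52, 1.56], [0.18, 2.33], [-1.44, 4.58], [0.02, 2.06], [-3.01, 3.01]. Speed limits (rad/s): [2.39, 2.39, 3.01, 3.01, 3.14, 3.14, 3.14].

## Interface

Orientations are given as a unit quaternion [x, y, z, w].
In Python, from station import r gives the robot as it stands.
- The arm moves only by the shell command python3 steer.py FILE [OPENING] [FORCE], which reads ROWS from the file FILE. ROWS is one flat JSON list of numbers that holds 1 to 10 rows one after another, with no inner brackets; each row has 4 numbers: dx, dy, dz in m, then a turn about the tool's z in rad; each row is the pose to reach, as a shift and turn from the pose commanded when the command began, along the tool's axes at that moment; what a row does not reach only later rows make up. A row lasts 1/12 s, in which the tool goes at most 0.0417 m and 0.125 rad, less where a joint would pass 70% of its speed; a pose out of reach is approached as far as the arm can. OPENING is the finger opening in m, set as the command begins (- or left out keeps the last). The fingers move at their own pace and stop on an object; FORCE is the grip in N (left out, the last holds). Time passes only in rows, so rows that do not move let the fingers close. It prints the time, the measured TCP pose, the force, the opening and the grip force at its end. Input that does not fit is refused with a message, and nothing moves.
- r.state(): the state, without advancing time (a new reading comes with each control period).
- r.camera(name): name is "side" or "top" or "wrist"; returns the picture (384x512x3 uint8, red, green, blue); there is no depth.
- r.calibration(name): a dict with "camera_matrix" (3x3 intrinsics, pixels), "extrinsics" (4x4, takes a point from camera to world coordinates). Camera axes: x right, y down, z forward; pixel columns grow to the right and rows downward; lengths in m; the calibration is good to about 2 mm. A picture is of the moment at which its call begins: read the wrist's pose just before it. calibration takes no time and is no camera call; for the wrist camera it gives the pose at the moment of the call.
- r.job_done(): hands the job in; it is judged then, once.
The state is a dict: "time_s": time; "q": joint angles; "joint_vel": joint speeds; "tau": joint torques, N m; "position": TCP position; "tool_rot": TCP orientation; "force": force on the tool from outside, world axes, zero at the start; "ft_torque": the same for the moment, N m; "grip_width": finger opening in m; "finger_force": force on a finger pad.
Only numpy, scipy, OpenCV 4.12 (cv2) and the standard library are available. Lean on these libraries where they do the work, as an engineer would, in place of code of your own. Each camera call takes 0.05 s, during which the arm holds its last target. There are 200 camera calls.

## Task

Three alike sterilised canisters lie in the leaning cooling rack and must not be opened, so feel by lifting which one holds the complete instrument set, which a broken set and which is empty. Push the complete (heaviest) one upright into the fork of the holder, past the sprung keeper, so that it stands on the holder's plate with the keeper shut behind it; stand the empty (lightest) one upright in the wash-up tub, and leave the broken (middle) set leaning in a place of the rack. Set the canisters down without dropping them, and do not shove the beaker away.

Things in the scene. Friction and masses are not known exactly. Their poses are not given: they have to be found in the camera images.
- canister_a: closed steel canister, one of three alike, told apart only by weight: 40 mm round body between a 52 mm foot ring (lowest 12 mm) and a fixed 52 mm lid band (top 40 mm), 160 mm high. Origin: centre of the underside; z along the axis to the lid. Grip across the lid band (about 143 mm up). Complete set 0.75 kg, broken 0.40, empty 0.13 (8 % more or less); a, b, c are dealt at random
- canister_b: closed steel canister, one of three alike, told apart only by weight: 40 mm round body between a 52 mm foot ring (lowest 12 mm) and a fixed 52 mm lid band (top 40 mm), 160 mm high. Origin: centre of the underside; z along the axis to the lid. Grip across the lid band (about 143 mm up). Complete set 0.75 kg, broken 0.40, empty 0.13 (8 % more or less); a, b, c are dealt at random
- canister_c: closed steel canister, one of three alike, told apart only by weight: 40 mm round body between a 52 mm foot ring (lowest 12 mm) and a fixed 52 mm lid band (top 40 mm), 160 mm high. Origin: centre of the underside; z along the axis to the lid. Grip across the lid band (about 143 mm up). Complete set 0.75 kg, broken 0.40, empty 0.13 (8 % more or less); a, b, c are dealt at random
- rack: fixed leaning rack of steel wire, 120 x 310 x 120 mm, three places. Origin: centre of its underside, -x its front (where the lids point), y along its length, z up. Foot rings stand on a sloping shelf behind lips 11 mm high; bodies lean on wires ending 104 mm along them, lids are free all round. A canister leaves straight up, and goes back the same way
- rack_place (a point): middle place of the rack: where the centre of a canister's underside rests; the other two lie 95 mm to either side along the rack's y. A resting canister's axis leans 25 degrees from vertical, its lid towards the rack's -x
- holder: fixed aluminium holder, 146 x 110 x 88 mm. Origin: under the seat on the bench; mouth towards its -x. Over a 5 mm plate (x -70 to 60 mm) a level fork, z 64 to 72 mm, 46 mm gap, flared mouth at x -66 to -52, closed end at x 24. It takes the 40 mm body between foot ring and lid: slide the canister in upright along +x, underside 7 to 30 mm above the bench; foot and lid do not pass from above
- holder_seat (a point): where the centre of the seated canister's underside stands, on the holder's plate, 5 mm above the bench, midway between the tines. Pushed to within 2 mm of here or to the closed end (4 mm further), the canister lets the keeper spring shut behind it
- keeper (a joint): sprung keeper of the holder: steel finger 31 mm long, 79 mm above the bench, pivoted on the +y tine 46 mm before the seat, reaching across the mouth. 0 = shut; grows (rad, to 1.45) as the canister's body pushes it inwards (1 to 3 N), springs shut when the body is past it; does not open outwards
- tub: fixed grey plastic wash-up tub, open above, 180 x 150 x 70 mm (192 x 162 over its rim), walls and floor 4 mm. Origin: centre of its underside; x along the 180 mm side
- beaker: clear plastic beaker, 74 x 77 x 94 mm, origin at the centre of its underside; a bystander, stays where it is

How it is judged:
By the outcome, as a careful person would: the job done as asked, in the order asked, and still so for the second after the job is handed in, with the robot touching nothing.
It also fails if it takes over 72 s, if anything falls off the work surface, if the arm or the gripper's body presses on something with over 40 N, if the wrist force passes 120 N, or if a joint passes its speed limit or range.

## Working session

There is one attempt and no reset: what is moved stays moved. The work goes in short steps, Python scripts to look and compute and a shell command to move; the robot and the scene stay as the last step left them, time stands still between calls to the robot, and variables do not carry over. Pictures are saved under pics/ and viewed, at most 10 in all, crops included, and the job is handed in when it is done.

```bash
ls; mkdir -p pics; python3 - <<'E'
from station import r
import cv2,numpy as np
for n in("top","side"):
    cv2.imwrite(f"pics/{n}0.png",cv2.cvtColor(r.camera(n),cv2.COLOR_RGB2BGR))
    c=r.calibration(n);print(n,np.round(c["camera_matrix"],1).tolist(),np.round(c["extrinsics"],3).tolist())
s=r.state();print({k:np.round(v,3).tolist() for k,v in s.items()})
a=cv2.imread("pics/top0.png");b=cv2.imread("pics/side0.png")
E
```

```text
pics
station.py
steer.py
top [[375.4, 0.0, 257.2], [0.0, 375.4, 196.0], [0.0, 0.0, 1.0]] [[-0.028, -0.991, 0.129, 0.44], [-1.0, 0.028, 0.002, -0.115], [-0.005, -0.128, -0.992, 1.034], [0.0, 0.0, 0.0, 1.0]]
side [[382.2, 0.0, 257.7], [0.0, 382.2, 193.2], [0.0, 0.0, 1.0]] [[-0.929, -0.165, 0.332, 0.232], [-0.371, 0.375, -0.85, 0.683], [0.015, -0.912, -0.409, 0.447], [0.0, 0.0, 0.0, 1.0]]
{'time_s': 0.1, 'q': [1.21, 0.384, 0.016, 1.371, -0.006, 1.388, -0.047], 'joint_vel': [0.002, -0.002, -0.001, -0.002, -0.002, -0.001, -0.001], 'tau': [0.002, -62.914, 0.847, -37.276, 0.017, 0.01, 0.0], 'position': [0.183, -0.597, 0.23], 'tool_rot': [0.989, 0.148, -0.0, -0.001], 'force': [-0.282, 0.12, -0.166], 'ft_torque': [0.004, 0.008, 0.054], 'finger_force': 0.0, 'grip_width': 0.085}
```

View pics/top0.png

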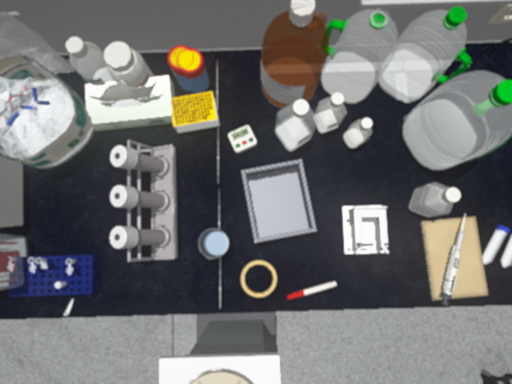

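View pics/side0.png

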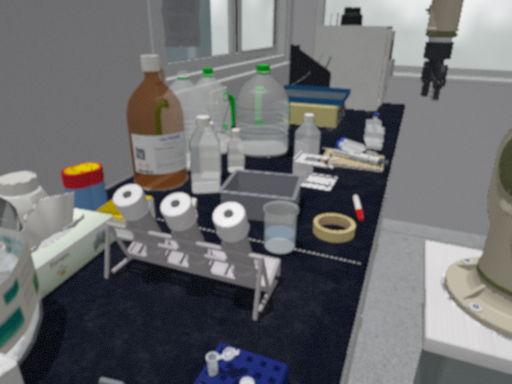

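Top view: rack with three lids at about (120,157), (122,197), (122,237), lids pointing left (+y); tub at (278,200), beaker (213,243), white holder (365,230). Now I'll locate these coarsely and take wrist views.

```bash
cat > h.py <<'E'
from station import r
import cv2,numpy as np
from scipy.spatial.transform import Rotation as R
def cal(n):
    c=r.calibration(n);return np.array(c["camera_matrix"]),np.array(c["extrinsics"])
def ray(C,p):
    K,E=C;d=E[:3,:3]@np.linalg.solve(K,[p[0],p[1],1.]);return E[:3,3],d/np.linalg.norm(d)
def onz(C,p,z):
    o,d=ray(C,p);return o+d*(z-o[2])/d[2]
def tri(*cp):
    A=np.zeros((3,3));b=np.zeros(3);L=[ray(*x) for x in cp]
    for o,d in L:
        P=np.eye(3)-np.outer(d,d);A+=P;b+=P@o
    x=np.linalg.solve(A,b);return x,[np.linalg.norm((np.eye(3)-np.outer(d,d))@(x-o)) for o,d in L]
def snap(n,name):
    s=r.state();C=cal(n);im=cv2.cvtColor(r.camera(n),cv2.COLOR_RGB2BGR)
    cv2.imwrite(f"pics/{name}.png",im);np.savez(f"pics/{name}.npz",K=C[0],E=C[1]);return im,C
def load(name):
    z=np.load(f"pics/{name}.npz");return cv2.imread(f"pics/{name}.png"),(z["K"],z["E"])
def totool(p):   # world displacement from current TCP to p, in tool axes
    s=r.state();return R.from_quat(s["tool_rot"]).inv().apply(np.array(p)-s["position"])
def yaw():
    y=R.from_quat(r.state()["tool_rot"]).as_matrix()[:,1];return np.arctan2(y[1],y[0])
E
python3 - <<'E'
from h import *
T=cal("top");S=cal("side")
for n,C in(("top",T),("side",S)):np.savez(f"pics/{n}0.npz",K=C[0],E=C[1])
for t,p,z in(("lidA",(118,157),.16),("lidB",(118,197),.16),("lidC",(120,237),.16),("tub",(278,200),.07),("beaker",(213,243),.09),("holder",(365,230),.07),
 ("rackTR",(175,145),.02),("rackBR",(178,260),.02)):
    print(t,onz(T,p,z).round(3))
print(yaw(),R.from_quat(r.state()["tool_rot"]).as_matrix().round(3).tolist())
print("cam",cal("wrist")[1].round(3).tolist(),cal("wrist")[0][0])
print("holder in tool",totool([*onz(T,(365,230),.07)[:2],.35]).round(3))
E
```

```text
lidA [0.657 0.215 0.16 ]
lidB [0.561 0.213 0.16 ]
lidC [0.467 0.207 0.16 ]
tub [ 0.554 -0.167  0.07 ]
beaker [ 0.448 -0.     0.09 ]
holder [ 0.47  -0.387  0.07 ]
rackTR [0.721 0.11  0.02 ]
rackBR [0.406 0.102 0.02 ]
-1.2729286257475914 [[0.956, 0.293, -0.001], [0.293, -0.956, 0.002], [-0.0, -0.002, -1.0]]
cam [[0.294, -0.921, -0.255, 0.248], [-0.956, -0.284, -0.076, -0.577], [-0.002, 0.266, -0.964, 0.373], [0.0, 0.0, 0.0, 1.0]] [286.40023809   0.         258.77254942]
holder in tool [ 0.336 -0.117 -0.119]
```

```bash
echo '[0.03,-0.01,-0.01,0,0.07,-0.02,-0.02,0,0.11,-0.04,-0.04,0,0.15,-0.05,-0.05,0,0.19,-0.07,-0.07,0,0.23,-0.08,-0.08,0,0.26,-0.09,-0.09,0,0.28,-0.10,-0.1,0,0.29,-0.1,-0.1,0,0.29,-0.1,-0.1,0]' > m.json && python3 steer.py m.json 0.085; python3 - <<'E'
from h import *
im,C=snap("wrist","w1")
E
```

```text
time_s: 0.93
position: [0.4347, -0.4139, 0.3314]
tool_rot: [0.988, 0.152, 0.001, -0.0]
force: [-0.3, 0.1, 0.0]
grip_width: 0.0851
finger_force: 0.0
```

View pics/w1.png

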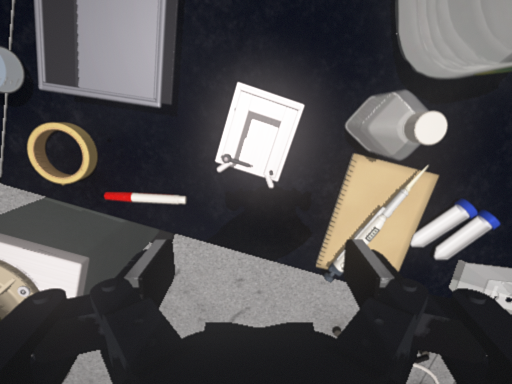

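The wrist view shows the holder at (260,130), its mouth (flared tips near (225,165) and (270,180)) towards the robot, with the keeper pivot dark at (227,158). I'll enlarge it.

```bash
python3 - <<'E'
from h import *
im,C=load("w1");c=im[75:195,205:315];cv2.imwrite("pics/w1c.png",cv2.resize(c,None,fx=5,fy=5,interpolation=cv2.INTER_CUBIC))
E
```

```text
(no output)
```

View pics/w1c.png

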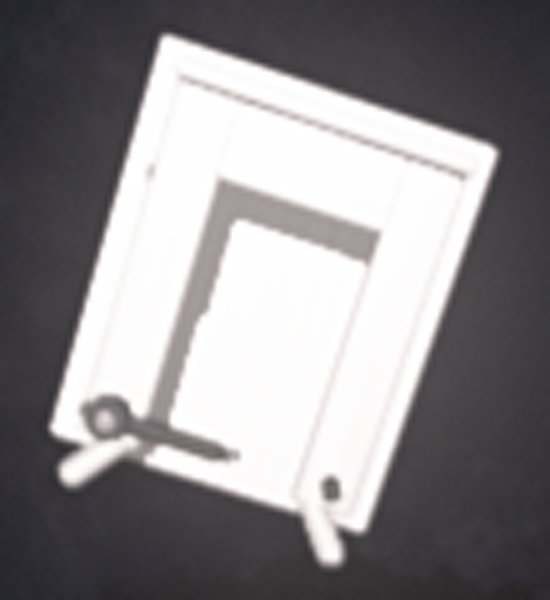

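```bash
python3 - <<'E'
from h import *
im,C=load("w1")
f=lambda p,z:onz(C,(205+(p[0]+.5)/5-.5,75+(p[1]+.5)/5-.5),z)
L=f((218,182),.072);Rr=f((380,232),.072);fl=f((298,500),.072);ll=f((150,440),.072)
P=[f(p,.005) for p in((165,35),(497,150),(360,530),(52,432))]
print("closed",L,Rr,"gap",np.linalg.norm(L-Rr),"front",ll,fl)
print("plate",np.round(P,4),[np.linalg.norm(P[i]-P[(i+1)%4]).round(4) for i in range(4)])
P=np.array(P);ux=(P[0]+P[1]-P[2]-P[3]);ux/=np.linalg.norm(ux);print("yaw plate",np.arctan2(ux[1],ux[0]))
u2=Rr-fl;print("yaw tine",np.arctan2(u2[1],u2[0])); u3=L-ll;print(np.arctan2(u3[1],u3[0])); u4=L-Rr;print(np.arctan2(u4[1],u4[0])-np.pi/2)
print("seat from plate",P.mean(0)+ux*.005,"seat from fork",(L+Rr)/2-ux*.024)
print(totool([.45,.05,.40]),yaw())
E
```

```text
closed [ 0.50083796 -0.37762314  0.072     ] [ 0.50154885 -0.42341769  0.072     ] gap 0.04580006544798045 front [ 0.4281675  -0.37961059  0.072     ] [ 0.4242809  -0.42471964  0.072     ]
plate [[ 0.5377 -0.3469  0.005 ]
 [ 0.5365 -0.4554  0.005 ]
 [ 0.4083 -0.4528  0.005 ]
 [ 0.4093 -0.3458  0.005 ]] [np.float64(0.1084), np.float64(0.1282), np.float64(0.1071), np.float64(0.1284)]
yaw plate -0.014226155821840534
yaw tine 0.01684814867905349
0.027341924230803984
0.015522260344962069
seat from plate [ 0.4779336  -0.40030196  0.005     ] seat from fork [ 0.47719583 -0.400179    0.072     ]
[ 0.15490014 -0.43972627 -0.06895865] -1.2700130130003113
```

```bash
echo '[0.02,-0.035,-0.003,-0.12,0.04,-0.07,-0.006,-0.25,0.06,-0.105,-0.009,-0.37,0.08,-0.14,-0.012,-0.5,0.1,-0.175,-0.015,-0.62,0.12,-0.21,-0.018,-0.75,0.14,-0.245,-0.02,-0.87,0.16,-0.28,-0.025,-1.0,0.18,-0.315,-0.03,-1.12,0.2,-0.35,-0.03,-1.25]' > m.json && python3 steer.py m.json
echo '[0.035,0.007,0,-0.02,0.07,0.015,0,-0.02,0.1,0.02,0,-0.02,0.13,0.03,0,-0.02,0.145,0.03,0,-0.02,0.15,0.03,0,-0.02,0.15,0.03,0,-0.02]' > m.json && python3 steer.py m.json; python3 - <<'E'
from h import *
im,C=snap("wrist","w2");print(yaw(),np.round(r.state()["q"],2))
E
```

```text
time_s: 1.82
position: [0.5196, -0.0242, 0.3617]
tool_rot: [0.716, 0.698, -0.0, 0.001]
force: [0.7, -0.6, 1.0]
grip_width: 0.0851
finger_force: 0.0
time_s: 2.4
position: [0.5538, 0.1251, 0.3604]
tool_rot: [0.71, 0.704, -0.001, -0.0]
force: [-0.4, -0.7, -0.9]
grip_width: 0.0851
finger_force: 0.0
-0.009609887430594162 [ 0.19  0.29 -0.62  1.26  0.17  1.65 -0.41]
```

View pics/w2.png

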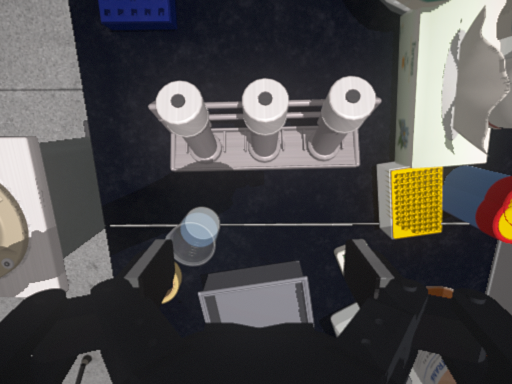

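Wrist view: lid-end dark dots at about (179,101), (265,98), (353,97); tub at (255,300), beaker (195,235). I'll triangulate the dots across wrist, top and side views.

```bash
python3 - <<'E'
from h import *
def dot(im,p,h):
    x,y=p;g=cv2.cvtColor(im,6)[y-h:y+h+1,x-h:x+h+1];g=cv2.resize(g,None,fx=4,fy=4,interpolation=2)
    m=(g<(int(g.min())+150)/2).astype(np.uint8);n,l,s,c=cv2.connectedComponentsWithStats(m)
    k=min(range(1,n),key=lambda i:np.hypot(*(c[i]-g.shape[0]/2))-.02*s[i,4]);q=(c[k]+.5)/4-.5
    return q+[x-h,y-h],s[k,4]/16
V={n:load(n) for n in("w2","top0","side0")}
seeds={"w2":[(179,101),(265,98),(353,97)],"top0":[(120,237),(121,197),(119,157)],"side0":[(230,219),(179,209),(130,200)]}
hh={"w2":10,"top0":6,"side0":9};D=[]
for i in range(3):
    pts={n:dot(V[n][0],seeds[n][i],hh[n]) for n in V}
    print({n:(p[0].round(1).tolist(),round(float(p[1]),1)) for n,p in pts.items()})
    X,e=tri(*[(V[n][1],pts[n][0]) for n in V]);Y,_=tri(*[(V[n][1],pts[n][0]) for n in("w2","side0")]);print(X.round(4),np.round(e,4),Y.round(4))
C=V["w2"][1]
for p in((172,169),(359,166),(170,134)):print("rack base back",onz(C,p,0).round(4))
for p in((200,293),(298,275),(303,263)):print("tub",onz(C,p,.07).round(4))
print("beaker rim",onz(C,(202,228),.094).round(3),"bottom",onz(C,(194,243),0).round(3))
E
```

```text
{'w2': ([177.6, 100.5], 131.7), 'top0': ([116.6, 236.8], 11.4), 'side0': ([228.0, 213.2], 30.9)}
[0.4666 0.2089 0.1759] [0.0005 0.0007 0.0004] [0.4661 0.2092 0.1761]
{'w2': ([264.8, 98.2], 133.1), 'top0': ([116.8, 195.6], 10.4), 'side0': ([174.9, 203.1], 27.9)}
[0.5614 0.2106 0.1758] [0.0007 0.0007 0.0001] [0.5609 0.211  0.1761]
{'w2': ([352.5, 95.9], 137.8), 'top0': ([116.8, 155.5], 9.9), 'side0': ([126.7, 194.0], 24.6)}
[0.6563 0.2123 0.1755] [0.0006 0.0006 0.0001] [0.6557 0.2126 0.1758]
rack base back [0.3991 0.1024 0.    ]
rack base back [0.731  0.1053 0.    ]
rack base back [0.4011 0.1633 0.    ]
tub [ 0.45   -0.1028  0.07  ]
tub [ 0.6188 -0.0689  0.07  ]
tub [ 0.6265 -0.0463  0.07  ]
beaker rim [0.466 0.028 0.094] bottom [ 0.428 -0.041  0.   ]
```

```bash
python3 - <<'E'
from h import *
a=cv2.imread("pics/top0.png")[135:275,100:330];b=cv2.imread("pics/w2.png")[70:175,140:390]
a=cv2.resize(a,(690,420),interpolation=2)
cv2.imwrite("pics/c2.png",a)
E
```

```text
(no output)
```

View pics/c2.png

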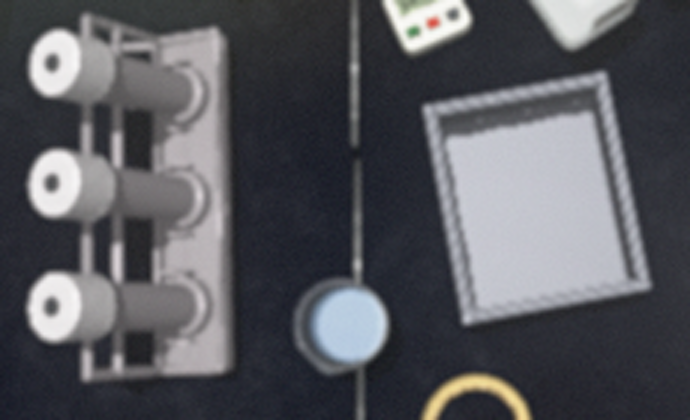

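Tub corners (crop) at (425,105), (605,72), (650,288), (465,325); lids clear all round. Going to the middle canister: grip point ≈ (0.5615, 0.2034, 0.160), approach from above.

```bash
echo '[0.03,0.003,0.01,-0.028,0.06,0.006,0.03,-0.028,0.075,0.007,0.06,-0.028,0.078,0.007,0.095,-0.028,0.078,0.007,0.13,-0.028,0.078,0.007,0.16,-0.028,0.078,0.007,0.185,-0.028,0.078,0.007,0.205,-0.028,0.078,0.007,0.218,-0.028,0.078,0.007,0.223,-0.028]' > m.json && python3 steer.py m.json 0.085
echo '[0,0,0,0,0,0,0,0,0,0,0,0]' > m.json && python3 steer.py m.json 0.085
python3 - <<'E'
from h import *
T=load("top0")[1];P=np.array([onz(T,(100+(x+.5)/3-.5,135+(y+.5)/3-.5),.07) for x,y in((425,105),(605,72),(650,288),(465,325))])
print("tub",P.round(3),P.mean(0).round(3));print(yaw(),totool([.5615,.2034,.137]).round(4))
E
```

```text
time_s: 3.28
position: [0.5613, 0.2003, 0.1361]
tool_rot: [0.701, 0.713, -0.002, -0.0]
force: [-0.8, 0.5, -0.9]
grip_width: 0.0853
finger_force: 0.0
time_s: 3.53
position: [0.5626, 0.2036, 0.14]
tool_rot: [0.7, 0.714, 0.001, 0.001]
force: [0.3, 0.4, 0.2]
grip_width: 0.085
finger_force: 0.0
tub [[ 0.636 -0.074  0.07 ]
 [ 0.661 -0.232  0.07 ]
 [ 0.472 -0.263  0.07 ]
 [ 0.445 -0.104  0.07 ]] [ 0.553 -0.168  0.07 ]
0.01954991720425381 [-0.0002 -0.0011  0.003 ]
```

```bash
echo '[0,0,0.002,0,0,0,0.002,0,0,0,0.002,0,0,0,0.002,0,0,0,0.002,0,0,0,0.002,0]' > m.json && python3 steer.py m.json 0.03 80
echo '[0,0,-0.005,0,0,0,-0.012,0,0,0,-0.02,0,0,0,-0.027,0,0,0,-0.03,0,0,0,-0.03,0,0,0,-0.03,0,0,0,-0.03,0,0,0,-0.03,0]' > m.json && python3 steer.py m.json
python3 - <<'E'
from h import *
snap("side","s1");s=r.state();print(np.round(s["force"],2),np.round(s["ft_torque"],3))
E
```

```text
time_s: 4.03
position: [0.5615, 0.2038, 0.1373]
tool_rot: [0.7, 0.714, 0.0, 0.0]
force: [-2.8, -1.5, 5.5]
grip_width: 0.0503
finger_force: 82.3
time_s: 4.78
position: [0.5614, 0.2034, 0.1659]
tool_rot: [0.7, 0.714, -0.0, -0.0]
force: [1.3, -0.9, -0.4]
grip_width: 0.0505
finger_force: 83.0
[ 0.27  0.58 -0.79] [ 0.054 -0.04  -0.034]
```

```bash
python3 - <<'E'
from h import *
F=[]
for i in range(6): r.camera("side");F.append(r.state()["force"])
print(np.mean(F,0).round(2),np.std(F,0).round(2))
snap("wrist","w3");a=cv2.imread("pics/s1.png")[160:320,80:300];b=cv2.imread("pics/w3.png")
cv2.imwrite("pics/v3.png",np.hstack([cv2.resize(a,(396,288)),cv2.resize(b,(384,288))]))
E
```

```text
[ 0.18  0.08 -1.39] [0.57 0.37 0.66]
```

View pics/v3.png

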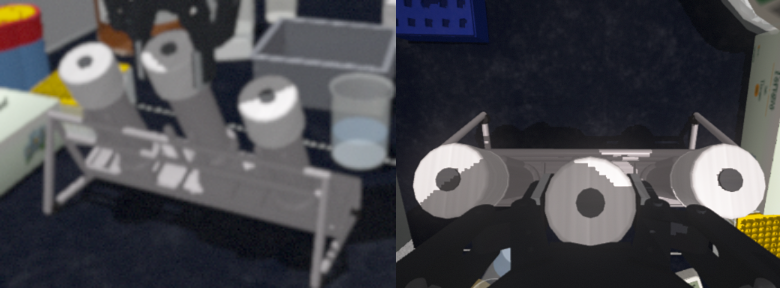

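Canister lifted, still leaning; 1.4 N → the empty one. I put it back (the complete one goes first) and feel the one nearer the robot.

```bash
echo '[0,0,0.006,0,0,0,0.013,0,0,0,0.02,0,0,0,0.025,0,0,0,0.028,0,0,0,0.03,0,0,0,0.03,0,0,0,0.03,0]' > m.json && python3 steer.py m.json
echo '[0,0,0,0,0,0,0,0,0,0,0,0,0,0,0,0,0,0,-0.02,0,0,0,-0.05,0,0,0,-0.07,0,0,-0.03,-0.07,0,0,-0.06,-0.07,0,0,-0.085,-0.07,0]' > m.json && python3 steer.py m.json 0.085
echo '[0,-0.01,0,0,0,-0.01,0.02,0,0,-0.01,0.045,0,0,-0.01,0.06,0,0,-0.01,0.068,0,0,-0.01,0.07,0,0,-0.01,0.07,0]' > m.json && python3 steer.py m.json 0.085
python3 - <<'E'
from h import *
print(yaw(),totool([.4667,.2017,.137]).round(4))
E
```

```text
time_s: 5.85
position: [0.5612, 0.2042, 0.1372]
tool_rot: [0.7, 0.714, 0.0, -0.0]
force: [-3.8, -1.5, 7.8]
grip_width: 0.0507
finger_force: 84.0
time_s: 6.68
position: [0.4752, 0.2022, 0.2064]
tool_rot: [0.7, 0.714, 0.0, -0.0]
force: [-0.5, 1.1, 0.8]
grip_width: 0.0848
finger_force: 0.0
time_s: 7.27
position: [0.4667, 0.2017, 0.1363]
tool_rot: [0.7, 0.714, -0.0, -0.0]
force: [-0.2, -0.0, 0.1]
grip_width: 0.0848
finger_force: 0.0
0.020078048698535453 [-0.     -0.     -0.0007]
```

```bash
echo '[0,0,0,0,0,0,0,0,0,0,0,0,0,0,0,0,0,0,0,0,0,0,0,0]' > m.json && python3 steer.py m.json 0.03 100
echo '[0,0,-0.005,0,0,0,-0.012,0,0,0,-0.02,0,0,0,-0.027,0,0,0,-0.03,0,0,0,-0.03,0,0,0,-0.03,0,0,0,-0.03,0,0,0,-0.03,0]' > m.json && python3 steer.py m.json
python3 - <<'E'
from h import *
F=[]
for i in range(6): r.camera("side");F.append(r.state()["force"])
print(np.mean(F,0).round(2),np.std(F,0).round(2),np.round(r.state()["ft_torque"],3))
E
```

```text
time_s: 7.77
position: [0.4667, 0.2021, 0.1378]
tool_rot: [0.7, 0.714, 0.0, 0.0]
force: [-4.5, -1.2, 9.2]
grip_width: 0.05
finger_force: 102.3
time_s: 8.52
position: [0.4664, 0.2015, 0.1659]
tool_rot: [0.7, 0.714, -0.0, -0.0]
force: [-0.4, 0.1, -2.7]
grip_width: 0.0499
finger_force: 104.1
[ 0.13  0.01 -4.16] [0.42 0.42 0.61] [ 0.088 -0.006  0.008]
```

4.2 N → broken set; put it back and lift the far one.

```bash
echo '[0,0,0.006,0,0,0,0.013,0,0,0,0.02,0,0,0,0.025,0,0,0,0.028,0,0,0,0.03,0,0,0,0.03,0,0,0,0.03,0]' > m.json && python3 steer.py m.json
echo '[0,0,0,0,0,0,0,0,0,0,0,0,0,0,0,0,0,0,-0.02,0,0,0,-0.05,0,0,0,-0.075,0,0,0.03,-0.075,0,0,0.07,-0.075,0,0,0.11,-0.075,0]' > m.json && python3 steer.py m.json 0.085
echo '[0,0.04,0,0,0,0.07,0,0,0,0.08,0.01,0,0,0.08,0.035,0,0,0.08,0.055,0,0,0.08,0.068,0,0,0.08,0.075,0,0,0.08,0.075,0,0,0.08,0.075,0]' > m.json && python3 steer.py m.json 0.085
python3 - <<'E'
from h import *
print(yaw(),totool([.6564,.2051,.137]).round(4))
E
echo '[0,0,0,0,0,0,0,0,0,0,0,0,0,0,0,0,0,0,0,0,0,0,0,0]' > m.json && python3 steer.py m.json 0.03 110
echo '[0,0,-0.005,0,0,0,-0.012,0,0,0,-0.02,0,0,0,-0.027,0,0,0,-0.03,0,0,0,-0.03,0,0,0,-0.03,0,0,0,-0.03,0,0,0,-0.03,0]' > m.json && python3 steer.py m.json
python3 - <<'E'
from h import *
F=[]
for i in range(6): r.camera("side");F.append(r.state()["force"])
print(np.mean(F,0).round(2),np.std(F,0).round(2),np.round(r.state()["ft_torque"],3))
E
```

```text
time_s: 9.48
position: [0.4663, 0.2026, 0.1377]
tool_rot: [0.7, 0.714, 0.0, -0.0]
force: [-6.1, 0.9, 13.0]
grip_width: 0.0501
finger_force: 106.0
time_s: 10.32
position: [0.5784, 0.2036, 0.2126]
tool_rot: [0.7, 0.714, 0.001, 0.001]
force: [1.0, 0.5, 1.0]
grip_width: 0.0853
finger_force: 0.0
time_s: 11.07
position: [0.6568, 0.2056, 0.1371]
tool_rot: [0.7, 0.714, 0.0, 0.0]
force: [0.0, 0.2, 0.5]
grip_width: 0.0848
finger_force: 0.0
0.02001737765164843 [-0.0005 -0.0004  0.0001]
time_s: 11.57
position: [0.6565, 0.2058, 0.1384]
tool_rot: [0.7, 0.714, 0.001, 0.0]
force: [-4.7, -1.4, 8.1]
grip_width: 0.0497
finger_force: 112.9
time_s: 12.32
position: [0.6563, 0.2054, 0.1657]
tool_rot: [0.7, 0.714, -0.0, -0.0]
force: [-0.4, -0.9, -7.9]
grip_width: 0.0499
finger_force: 115.1
[ 0.19 -0.43 -7.56] [0.39 0.54 0.46] [ 0.201 -0.03   0.016]
```

7.6 N → complete set. Lift it clear, and bring it over free bench at about (0.58, 0.08) to tilt it upright on its foot.

```bash
echo '[0,0,-0.015,0,0,0,-0.04,0,0,0,-0.07,0,0,0,-0.095,0,-0.015,-0.01,-0.11,0,-0.04,-0.025,-0.118,0,-0.07,-0.045,-0.12,0,-0.095,-0.062,-0.12,0,-0.112,-0.073,-0.12,0,-0.1205,-0.078,-0.12,0]' > m.json && python3 steer.py m.json
echo '[0,0,0.01,0,0,0,0.03,0,0,0,0.055,0,0,0,0.08,0,0,0,0.105,0,0,0,0.125,0,0,0,0.14,0,0,0,0.15,0,0,0,0.153,0,0,0,0.153,0]' > m.json && python3 steer.py m.json
python3 - <<'E'
from h import *
F=[]
for i in range(3): r.camera("side");F.append(r.state()["force"])
print(np.mean(F,0).round(2),r.state()["position"],np.round(r.state()["ft_torque"],3))
E
```

```text
time_s: 13.45
position: [0.58, 0.0798, 0.2869]
tool_rot: [0.701, 0.713, -0.001, 0.001]
force: [0.8, -0.8, -7.6]
grip_width: 0.0498
finger_force: 117.1
time_s: 14.28
position: [0.5808, 0.0841, 0.1327]
tool_rot: [0.7, 0.714, -0.0, -0.001]
force: [0.9, -0.2, -7.7]
grip_width: 0.0495
finger_force: 117.1
[ 0.15 -0.21 -7.41] [0.58188179 0.08398885 0.13467917] [ 0.263  0.029 -0.037]
```

```bash
echo '[0,0,0.004,0,0,0,0.008,0,0,0,0.011,0,0,0,0.013,0,0,0,0.014,0,0,0,0.014,0]' > m.json && python3 steer.py m.json; echo '[0,0,0.001,0,0,0,0.002,0,0,0,0.003,0,0,0,0.004,0,0,0,0.004,0]' > m.json && python3 steer.py m.json
```

```text
time_s: 14.93
position: [0.5808, 0.0834, 0.119]
tool_rot: [0.7, 0.714, -0.0, -0.0]
force: [-0.2, 0.5, -7.5]
grip_width: 0.0498
finger_force: 117.1
time_s: 15.35
position: [0.5813, 0.0848, 0.1177]
tool_rot: [0.7, 0.714, 0.001, 0.0]
force: [-6.4, 1.8, 11.4]
grip_width: 0.0497
finger_force: 119.2
```

```bash
echo '[0,0,0,0,0,0,0,0,0,0,0,0]' > m.json && python3 steer.py m.json 0.03 40
echo '[-0.006,0,-0.0015,0,-0.012,0,-0.0027,0,-0.019,0,-0.0036,0,-0.025,0,-0.0043,0,-0.031,0,-0.0046,0,-0.038,0,-0.0047,0,-0.044,0,-0.0045,0,-0.05,0,-0.0041,0,-0.057,0,-0.0033,0,-0.063,0,-0.0024,0]' > m.json && python3 steer.py m.json
echo '[-0.001,0,0.001,0,-0.001,0,0.001,0,-0.001,0,0.001,0,-0.001,0,0.001,0]' > m.json && python3 steer.py m.json
python3 - <<'E'
from h import *
snap("side","s2");snap("wrist","w4");a=cv2.imread("pics/s2.png")[100:340,100:360];b=cv2.imread("pics/w4.png")
cv2.imwrite("pics/v4.png",np.hstack([cv2.resize(a,(416,384)),cv2.resize(b,(384,288))[:, :].repeat(1,0) if 0 else cv2.copyMakeBorder(cv2.resize(b,(384,288)),0,96,0,0,0)]))
s=r.state();print(s["position"],np.round(s["force"],2),np.round(s["ft_torque"],2))
E
```

```text
time_s: 15.6
position: [0.5813, 0.0848, 0.1178]
tool_rot: [0.7, 0.714, 0.001, 0.0]
force: [-6.5, 2.2, 11.7]
grip_width: 0.0494
finger_force: 119.2
time_s: 16.43
position: [0.5828, 0.0208, 0.1185]
tool_rot: [0.7, 0.714, 0.001, 0.0]
force: [-2.4, 5.2, 9.2]
grip_width: 0.0496
finger_force: 119.2
time_s: 16.77
position: [0.583, 0.0207, 0.1183]
tool_rot: [0.7, 0.715, 0.001, 0.0]
force: [-2.5, 4.1, 6.0]
grip_width: 0.0498
finger_force: 118.5
[0.58301645 0.02072451 0.11832326] [-3.    4.58  5.59] [ 1.07  0.97 -0.13]
```

View pics/v4.png

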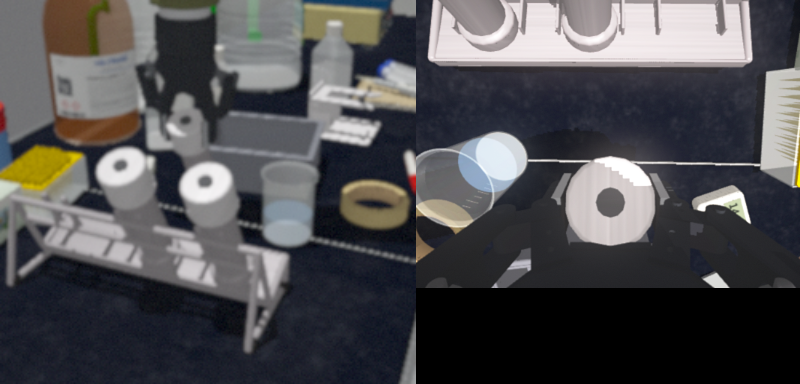

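The canister stays leaning: the grip force had not dropped (119 N), so it slid instead of pivoting. Try re-commanding the grip.

```bash
echo '[0,0,0,0,0,0,0,0]' > m.json && python3 steer.py m.json 0.045 30; echo '[0,0,0,0]' > m.json && python3 steer.py m.json 0.0495 30
```

```text
time_s: 17.03
position: [0.583, 0.0207, 0.1183]
tool_rot: [0.7, 0.715, 0.001, 0.0]
force: [-3.2, 3.8, 6.8]
grip_width: 0.0497
finger_force: 118.5
time_s: 17.12
position: [0.583, 0.0207, 0.1183]
tool_rot: [0.7, 0.715, 0.001, 0.0]
force: [-1.7, 3.5, 6.0]
grip_width: 0.0497
finger_force: 107.3
```

```bash
echo '[0,0,0,0]' > m.json && python3 steer.py m.json 0.0505 30;echo '[0,0,0,0]' > m.json && python3 steer.py m.json 0.0505 30
```

```text
time_s: 17.2
position: [0.5834, 0.0203, 0.1181]
tool_rot: [0.7, 0.715, 0.001, 0.001]
force: [-1.6, 3.6, 6.0]
grip_width: 0.0509
finger_force: 61.5
time_s: 17.28
position: [0.5834, 0.0203, 0.1181]
tool_rot: [0.7, 0.714, 0.001, 0.001]
force: [-1.0, 3.6, 7.0]
grip_width: 0.0507
finger_force: 61.4
```

```bash
echo '[0,0,-0.006,0,0.01,0,-0.008,0,0.025,0,-0.008,0,0.042,0,-0.008,0,0.05,0,-0.008,0,0.05,0,-0.005,0,0.05,0,-0.002,0,0.05,0,0,0,0.05,0,0,0]' > m.json && python3 steer.py m.json
echo '[0,0,0,0]' > m.json && python3 steer.py m.json 0.051 30
echo '[0,0,0,0]' > m.json && python3 steer.py m.json 0.0513 30
```

```text
time_s: 18.03
position: [0.5815, 0.0697, 0.1179]
tool_rot: [0.7, 0.714, 0.001, -0.0]
force: [-4.3, 3.4, 6.3]
grip_width: 0.0504
finger_force: 61.4
time_s: 18.12
position: [0.5816, 0.0693, 0.118]
tool_rot: [0.7, 0.714, 0.0, 0.0]
force: [-4.1, 3.5, 6.5]
grip_width: 0.0512
finger_force: 41.1
time_s: 18.2
position: [0.5816, 0.0691, 0.1179]
tool_rot: [0.7, 0.714, 0.0, 0.0]
force: [-3.1, 3.7, 5.1]
grip_width: 0.0514
finger_force: 29.8
```

Now at 30 N grip: run the arc again.

```bash
echo '[-0.006,0,-0.0015,0,-0.012,0,-0.0027,0,-0.019,0,-0.0036,0,-0.025,0,-0.0043,0,-0.031,0,-0.0046,0,-0.038,0,-0.0047,0,-0.044,0,-0.0045,0,-0.05,0,-0.0041,0,-0.057,0,-0.0033,0,-0.063,0,-0.0024,0]' > m.json && python3 steer.py m.json
echo '[-0.001,0,0,0,-0.001,0,0,0]' > m.json && python3 steer.py m.json
python3 - <<'E'
from h import *
snap("side","s3");im,C=snap("wrist","w5")
def ell(p,h):
    x,y=p;g=cv2.cvtColor(im,6)[y-h:y+h+1,x-h:x+h+1];m=(g<120).astype(np.uint8);n,l,s,c=cv2.connectedComponentsWithStats(m)
    for i in range(1,n):print(s[i],c[i]+[x-h,y-h])
ell((258,265),25)
s=r.state();print(s["position"],np.round(s["force"],2),np.round(s["ft_torque"],2))
E
```

```text
time_s: 19.03
position: [0.5836, 0.0041, 0.1203]
tool_rot: [0.701, 0.713, 0.0, 0.001]
force: [-3.3, 4.5, 17.0]
grip_width: 0.0517
finger_force: 28.5
time_s: 19.2
position: [0.5836, 0.0038, 0.1204]
tool_rot: [0.701, 0.713, 0.001, 0.001]
force: [-0.6, 2.8, 5.4]
grip_width: 0.0515
finger_force: 27.6
[  7  29  39  22 685] [258.89343066 281.17080292]
[0.58356551 0.00409837 0.12032104] [-1.13  2.95  6.68] [ 0.48  0.4  -0.09]
```

```bash
python3 - <<'E'
from h import *
im,C=load("w5");im4,C4=load("w4")
print("dot at z.16",onz(C,(259,281),.160))
# w4 compare (still tilted): dot
g=cv2.cvtColor(im4,6)[225:300,225:300];n,l,s,c=cv2.connectedComponentsWithStats((g<110).astype(np.uint8));
for i in range(1,n):
    if s[i,4]>200:print("w4",s[i],c[i]+225)
S,CS=load("side0");a,b=cv2.imread("pics/s3.png"),cal("side")
def px(p,C):
    K,E=C;q=K@(E[:3,:3].T@(np.array(p)-E[:3,3]));return q[:2]/q[2]
print("expected side px top/bottom",px([.5836,.004,.16],b),px([.5836,.004,0],b), "expected wrist dot",px([.5836,.004,.16],C))
# whole white lid face in wrist view
g=cv2.cvtColor(im,6);m=(g>190).astype(np.uint8);n,l,s,c=cv2.connectedComponentsWithStats(m)
for i in range(1,n):
    if s[i,4]>400:print(s[i],c[i].round(0))
u,v=px([.5836,.004,.08],b).astype(int);cr=a[v-70:v+70,u-60:u+60];cv2.imwrite("pics/v5.png",np.hstack([cv2.resize(cr,(360,420),interpolation=2),cv2.resize(im[230:384,170:340],(430,420))]))
E
```

```text
dot at z.16 [0.58338096 0.00724229 0.16      ]
w4 [  16   26   37   38 1088] [258.96966912 269.58088235]
expected side px top/bottom [220.38123646 169.43860706] [222.09280516 234.80707941] expected wrist dot [259.38919187 288.01407212]
[   12     0   438    57 19751] [242.  31.]
[ 285   71  227  155 4983] [477. 145.]
[  56  158   90   97 3687] [110. 191.]
[236 163  50  32 433] [265. 173.]
[ 230  225   84   44 1090] [277. 241.]
[ 376  234   74   61 1960] [416. 262.]
[  2 253  72  27 601] [ 34. 269.]
[372 354  47  30 668] [395. 370.]
```

View pics/v5.png

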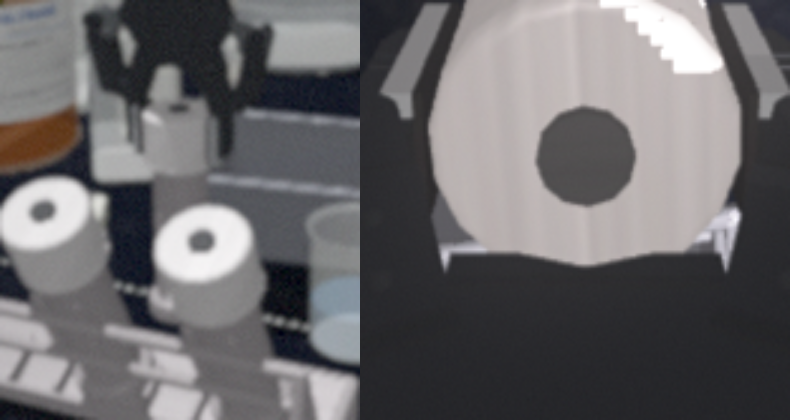

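Now the side view shows the canister vertical and the wrist view has its lid dot at (259,288), exactly where an upright one should appear. I let it settle free for a moment, regrip, and lift.

```bash
echo '[0,0,0,0,0,0,0,0]' > m.json && python3 steer.py m.json 0.056 80; python3 - <<'E'
from h import *
im,C=snap("wrist","w6");K,E=C
def dot(im):
    g=cv2.cvtColor(im,6)[250:330,230:290];n,l,s,c=cv2.connectedComponentsWithStats((g<110).astype(np.uint8))
    return [(s[i,4],(c[i]+[230,250]).round(1)) for i in range(1,n) if s[i,4]>200]
d=dot(im);print(d,onz(C,d[0][1],.16).round(4) if d else 0,r.state()["position"].round(4) if hasattr(r.state()["position"],'round') else r.state()["position"])
E
echo '[0,0,0,0,0,0,0,0,0,0,0,0,0,0,0,0]' > m.json && python3 steer.py m.json 0.03 90
```

```text
time_s: 19.47
position: [0.5829, 0.0036, 0.1192]
tool_rot: [0.701, 0.714, -0.0, 0.001]
force: [0.4, -0.3, 0.3]
grip_width: 0.056
finger_force: 0.0
[(np.int32(1107), array([259. , 284.9])), (np.int32(290), array([260. , 326.8]))] [0.5828 0.0058 0.16  ] [0.5827 0.0038 0.119 ]
time_s: 19.85
position: [0.583, 0.0046, 0.1195]
tool_rot: [0.7, 0.714, 0.0, 0.001]
force: [-0.3, -3.2, 5.5]
grip_width: 0.0504
finger_force: 93.3
```

```bash
echo '[0,0,-0.008,0,0,0,-0.025,0,0,0,-0.05,0,0,0,-0.085,0,0,0,-0.12,0,0,0,-0.15,0,-0.01,-0.007,-0.165,0,-0.03,-0.02,-0.17,0,-0.055,-0.038,-0.17,0,-0.085,-0.06,-0.17,0]' > m.json && python3 steer.py m.json
echo '[-0.03,-0.02,0,0.01,-0.06,-0.04,0,0.02,-0.09,-0.06,0,0.02,-0.12,-0.085,0,0.02,-0.15,-0.11,0,0.02,-0.18,-0.13,0,0.02,-0.21,-0.15,0,0.02,-0.23,-0.16,0,0.02,-0.24,-0.168,0,0.02,-0.245,-0.17,0,0.02]' > m.json && python3 steer.py m.json
python3 - <<'E'
from h import *
im,C=snap("wrist","w7");s=r.state();print(s["position"],yaw(),np.round(s["q"],2),np.round(s["force"],1),np.round(s["ft_torque"],2))
K,E=C
def px(p):
    q=K@(E[:3,:3].T@(np.array(p)-E[:3,3]));return q[:2]/q[2]
c=np.array([px([x,y,z]) for x in(.4,.54) for y in(-.35,-.455) for z in(0,.08)]);print(c.min(0),c.max(0))
E
```

```text
time_s: 20.68
position: [0.5235, -0.079, 0.2882]
tool_rot: [0.698, 0.716, 0.0, -0.001]
force: [-0.0, -0.1, -8.0]
grip_width: 0.0503
finger_force: 95.5
time_s: 21.52
position: [0.3566, -0.3305, 0.2877]
tool_rot: [0.708, 0.706, -0.0, -0.002]
force: [0.2, -0.8, -7.1]
grip_width: 0.0499
finger_force: 96.0
[ 0.35742088 -0.33028588  0.28782145] -0.0029020817746125064 [ 0.97  0.08 -0.31  1.62  0.02  1.45  0.66] [-0.7 -1.1 -7.5] [-0.27  0.15  0.04]
[286.1958536  174.90824386] [405.106561   262.99682325]
```

```bash
python3 - <<'E'
from h import *
im,C=load("w7");T=[r.state()["ft_torque"]]
for i in range(4): r.camera("side");T.append(r.state()["ft_torque"])
print(np.round(T,2).tolist(),r.state()["position"])
s,CS=snap("side","s4")
K,E=CS;q=K@(E[:3,:3].T@(np.array([.357,-.33,.25])-E[:3,3]));u,v=(q[:2]/q[2]).astype(int);print(u,v)
a=cv2.resize(s[v-60:v+60,u-45:u+45],(300,400),interpolation=2)
b=cv2.resize(im[160:280,270:420],(500,400),interpolation=2)
g=cv2.cvtColor(im,6)[250:330,230:290];n,l,st,c=cv2.connectedComponentsWithStats((g<110).astype(np.uint8));print([(st[i,4],c[i]+[230,250]) for i in range(1,n) if st[i,4]>200])
cv2.imwrite("pics/v6.png",np.hstack([a,b]))
E
```

```text
[[-0.27, 0.15, 0.04], [0.08, 0.06, -0.07], [0.09, -0.03, -0.01], [-0.0, -0.05, -0.01], [0.03, -0.02, 0.05]] [ 0.3603326  -0.32731446  0.28879316]
357 107
[(np.int32(1175), array([258.60680851, 285.22553191])), (np.int32(328), array([259.82317073, 326.50914634]))]
```

View pics/v6.png

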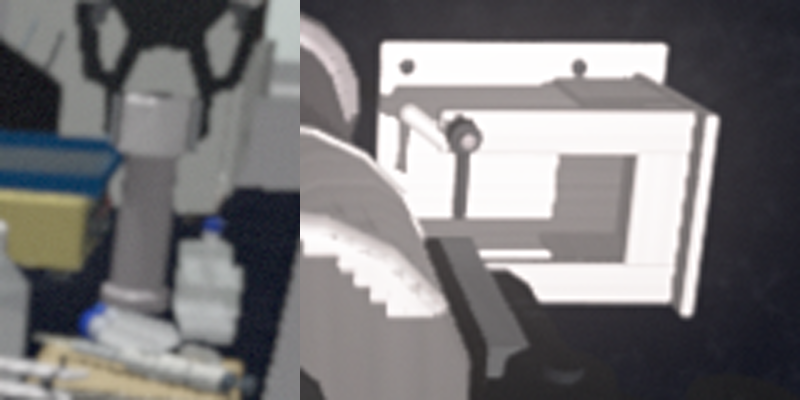

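Canister hangs vertical (left); on the right the fork is seen with closed-end corners at crop (637,154) and (626,262), tine edges roughly level. Triangulating with the first wrist view.

```bash
python3 - <<'E'
from h import *
_,C1=load("w1");_,C7=load("w7")
f1=lambda p:(205+(p[0]+.5)/5-.5,75+(p[1]+.5)/5-.5)
f7=lambda p:(270+(p[0]-300+.5)*.3-.5,160+(p[1]+.5)*.3-.5)
A=tri((C1,f1((218,182))),(C7,f7((637,154))));B=tri((C1,f1((380,232))),(C7,f7((626,262))));print(A,B)
print("w7 on .072",onz(C7,f7((637,154)),.072),onz(C7,f7((626,262)),.072),"tine+",onz(C7,f7((485,153)),.072),"tine-",onz(C7,f7((550,262)),.072))
s=r.state();print(s["position"],totool([.36,-.4015,.1325]))
E
```

```text
(array([ 0.50144644, -0.37697427,  0.07304306]), [np.float64(0.0009230080234208336), np.float64(0.0009230080234209173)]) (array([ 0.50201295, -0.42288625,  0.07235747]), [np.float64(0.0006865197566401662), np.float64(0.0006865197566402546)])
w7 on .072 [ 0.50249573 -0.37662611  0.072     ] [ 0.50261101 -0.422528    0.072     ] tine+ [ 0.44279554 -0.37603775  0.072     ] tine- [ 0.47181287 -0.42244549  0.072     ]
[ 0.36031671 -0.32744264  0.28893153] [-0.07420246 -0.00055008  0.15636211]
```

```bash
echo '[-0.02,0,0.01,0,-0.045,0,0.03,0,-0.065,0,0.055,0,-0.0735,0,0.085,0,-0.0735,0,0.115,0,-0.0735,0,0.138,0,-0.0735,0,0.15,0,-0.0735,0,0.156,0,-0.0735,0,0.157,0,-0.0735,0,0.157,0]' > m.json && python3 steer.py m.json; python3 - <<'E'
from h import *
for i in range(3): r.camera("side")
s=r.state();print(s["position"],yaw(),np.round(s["force"],1),totool([.4777,-.401,.1315]).round(4))
E
```

```text
time_s: 22.65
position: [0.36, -0.4023, 0.1327]
tool_rot: [0.707, 0.708, 0.0, 0.0]
force: [-0.4, -0.2, -6.3]
grip_width: 0.0502
finger_force: 95.9
[ 0.36012824 -0.40312275  0.13363451] 0.0003756013757445385 [-0.  -1.8 -7.1] [0.0021 0.1176 0.0023]
```

```bash
echo '[0.002,0.008,0.002,0,0.002,0.018,0.002,0,0.002,0.028,0.002,0,0.002,0.036,0.002,0,0.002,0.043,0.002,0,0.002,0.05,0.002,0,0.002,0.056,0.002,0,0.002,0.061,0.002,0,0.002,0.065,0.002,0,0.002,0.068,0.002,0]' > m.json && python3 steer.py m.json; python3 - <<'E'
from h import *
s=r.state();print(np.round(s["force"],1),totool([.4777,-.401,.1315]).round(4))
E
```

```text
time_s: 23.63
position: [0.4268, -0.4007, 0.1297]
tool_rot: [0.707, 0.707, -0.0, -0.001]
force: [-4.6, -0.8, -7.5]
grip_width: 0.0504
finger_force: 96.1
[-4.6 -0.8 -7.5] [-0.0002  0.0509 -0.0019]
```

```bash
echo '[0,0.006,-0.001,0,0,0.013,-0.001,0,0,0.02,-0.001,0,0,0.027,-0.001,0,0,0.034,-0.001,0,0,0.04,-0.001,0,0,0.045,-0.001,0,0,0.049,-0.001,0,0,0.052,-0.001,0,0,0.053,-0.001,0]' > m.json && python3 steer.py m.json; python3 - <<'E'
from h import *
F=[]
for i in range(4): r.camera("side");F.append(r.state()["force"])
s=r.state();print(np.round(F,1).tolist(),s["position"],totool([.4777,-.401,.1245]).round(4))
E
```

```text
time_s: 24.47
position: [0.4813, -0.3995, 0.131]
tool_rot: [0.707, 0.708, 0.001, -0.0]
force: [0.5, 1.0, -8.0]
grip_width: 0.05
finger_force: 96.2
[[-0.5, 0.3, -6.9], [0.1, -0.5, -7.3], [-0.5, 0.4, -7.8], [0.5, -0.7, -7.2]] [ 0.48003294 -0.40042886  0.13103299] [-0.0006 -0.0023  0.0065]
```

```bash
echo '[0,0.001,0.001,0,0,0.0015,0.003,0,0,0.0015,0.0045,0,0,0.0015,0.0055,0,0,0.0015,0.0065,0,0,0.0015,0.007,0,0,0.0015,0.0075,0,0,0.0015,0.0075,0]' > m.json && python3 steer.py m.json; python3 - <<'E'
from h import *
r.camera("side");s=r.state();print(np.round(s["force"],1),s["position"])
E
```

```text
time_s: 25.33
position: [0.4817, -0.4008, 0.1245]
tool_rot: [0.707, 0.707, -0.0, 0.0]
force: [-2.7, 2.4, 3.2]
grip_width: 0.0502
finger_force: 97.2
[-4.1  2.5  4.7] [ 0.48175589 -0.40075792  0.12451818]
```

Standing on the plate (upward reaction). Release and rise, taking a picture for a numeric keeper check.

```bash
echo '[0,0,0,0,0,0,0,0,0,0,0,0,0,0,0,0,0,0,-0.015,0,0,0,-0.045,0,0,0,-0.08,0,0,0,-0.115,0,0,0,-0.14,0,0,0,-0.15,0]' > m.json && python3 steer.py m.json 0.085
echo '[0,-0.03,-0.01,0,0,-0.06,-0.03,0,0,-0.085,-0.05,0,0,-0.1,-0.06,0,0,-0.105,-0.06,0,0,-0.105,-0.06,0]' > m.json && python3 steer.py m.json
python3 - <<'E'
from h import *
im,C=snap("wrist","w8");s=r.state();print(s["position"]);K,E=C
def px(p):
    q=K@(E[:3,:3].T@(np.array(p)-E[:3,3]));return (q[:2]/q[2]).round(1)
print("lid",px([.4785,-.4,.165]));g=cv2.cvtColor(im,6)
# lid dot
u,v=px([.4785,-.4,.165]).astype(int);w=g[v-25:v+26,u-25:u+26];n,l,st,c=cv2.connectedComponentsWithStats((w<100).astype(np.uint8))
for i in range(1,n):
    if st[i,4]>60:print(st[i],c[i]+[u-25,v-25],onz(C,c[i]+[u-25,v-25],.165))
# keeper: profile of grey along line across the mouth for shut finger and dark pixels near pivot
piv=np.array([.4777-.046,-.4+.023+.008,.079]);print("pivot px",px(piv),"tip shut",px(piv-[0,.031,0]),"tip open",px(piv+[.031,0,0]))
x0,y0=(px(piv)-[25,15]).astype(int)
for row in g[y0:y0+60:2,x0:x0+60:2]:print(" ".join(f"{v:3d}" for v in row))
E
```

```text
time_s: 26.22
position: [0.4832, -0.4014, 0.2789]
tool_rot: [0.707, 0.707, 0.001, 0.004]
force: [0.7, -0.2, 0.6]
grip_width: 0.085
finger_force: 0.0
time_s: 26.72
position: [0.3762, -0.4011, 0.3336]
tool_rot: [0.708, 0.707, -0.0, 0.001]
force: [-0.9, 0.2, -0.0]
grip_width: 0.0851
finger_force: 0.0
[ 0.3770978  -0.40033898  0.33252478]
lid [350.9 177.7]
[  0  32  51  19 409] [351.15647922 197.71393643] [ 0.48074916 -0.42307662  0.165     ]
pivot px [299.1 142.4] tip shut [298.3 164.8] tip open [321.7 142.4]
 74  76 102 255 255 255 254 255 255 255 255 255 255 255 255 255 255 255 255 255 255 255 255 255 255 255 255 255 255 255
 75  76 106 255 255 228 161 209 255 255 255 255 255 255 255 255 255 255 255 255 255 255 255 255 255 255 255 255 255 255
 76  77 107 255 255 255 171 252 255 255 255 255 255 255 255 255 255 255 255 255 255 255 255 255 255 255 255 255 255 255
 77  79 115 255 255 252 252 255 255 255 255 255 255 255 255 255 255 255 255 255 255 255 255 255 255 255 255 246 218 220
 75  78 119 255 254 255 255 252 250 250 251 255 245 247 255 255 255 255 255 255 255 255 255 255 255 255 255 
[... 2311 characters left out ...]
 211 213 213 212 212 214 188 189 191 190 190 190 191 192 192 192 193 192 192 210 172 159 162 166 250
 78  74 191 188 186 187 187 189 189 187 187 188 189 189 189 189 190 191 192 192 192 192 192 194 193 182 160 161 165 250
 76  72 159 179 181 183 183 183 181 182 231 232 227 226 226 224 225 223 179 173 175 176 175 175 175 174 162 159 165 249
 70  69 169 255 243 130 144 184 215 252 255 255 255 255 255 255 255 255 255 192 183 186 185 185 185 185 175 157 162 248
 70  69 255 255 223  90 122 234 255 255 255 255 255 255 255 255 255 255 255 255 235 189 186 185 185 184 191 175 157 222
 71  70 255 255 255 212 247 255 255 253 254 145 121 255 255 255 255 255 255 255 255 255 245 206 206 220 255 255 221 180
```

Keeper: a dark strip at columns 298–300, rows 137–164, runs straight across the mouth as predicted for shut. Next, the empty one in the middle place.

```bash
python3 - <<'E'
from h import *
im,C=load("w8");g=cv2.cvtColor(im,6)[150:205,322:380]
for row in g[::3,::3]:print(" ".join(f"{v:3d}" for v in row))
E
echo '[0.02,0.006,0,0,0.05,0.015,0,0,0.085,0.026,0,0,0.12,0.037,0,0,0.155,0.047,0,0,0.19,0.058,0,0,0.225,0.068,0,0,0.26,0.08,0,0,0.295,0.09,0,0,0.33,0.1,0,0]' > m.json && python3 steer.py m.json
echo '[0.035,0.01,0,-0.02,0.07,0.021,0,-0.02,0.105,0.032,0,-0.02,0.14,0.043,0,-0.02,0.175,0.054,0,-0.02,0.21,0.065,0,-0.02,0.24,0.075,0,-0.02,0.26,0.081,0,-0.02,0.27,0.084,0,-0.02,0.274,0.0845,0,-0.02]' > m.json && python3 steer.py m.json
python3 - <<'E'
from h import *
im,C=snap("wrist","w9");K,E=C;q=K@(E[:3,:3].T@(np.array([.5614,.2106,.1758])-E[:3,3]));u,v=(q[:2]/q[2]).astype(int);print("expect",u,v)
v0=max(v-40,0);g=cv2.cvtColor(im,6)[v0:v+40,u-40:u+40];n,l,st,c=cv2.connectedComponentsWithStats((g<110).astype(np.uint8))
for i in range(1,n):
    if st[i,4]>100:p=c[i]+[u-40,v0];print(st[i],p,onz(C,p,.1758).round(4))
print(r.state()["position"],yaw(),totool([.5615,.2036,.137]).round(4))
E
```

```text
145 145 146 146 144 219 227 198 188 203 233 255 255 255 176 255 122  98  94  91
144 144 145 158 176 175 174 177 176 195 236 247 239 251 172 255 111  99  95  93
143 143 150 173 173 174 172 213 255 255 255 255 255 255 255 254 104  98  96  93
142 143 172 170 173 172 247 255 255 255 255 255 255 255 255 255 255  95  95  94
141 164 167 171 169 239 255 255 255 255 255 255 255 255 255 255 255 226  93  92
139 170 165 170 214 255 255 255 255 255 255 255 255 255 255 255 255 255 110  91
140 164 165 167 253 255 255 255 255 255 255 255 255 255 255 255 255 255 207  89
139 162 164 184 255 255 255 255 255 255 152 155 169 255 255 255 255 255 255  89
250 161 163 216 255 255 255 255 255 149 157 155 154 216 255 255 255 255 246  86
193 168 161 213 255 255 255 255 255 152 153 153 152 198 255 255 255 255 230  86
182 177 158 209 255 255 255 255 255 179 152 153 149 255 255 255 255 255 158  85
185 189 175 170 255 255 255 255 255 255 255 249 255 255 255 255 255 255  85  81
255 255 255 216 249 255 255 255 255 255 255 255 255 255 255 255 255 174  85  83
255 255 255 255 244 255 255 255 255 255 255 255 255 255 255 
[... 264 characters left out ...]
 79  80  82  81  82  82  82  82  82  82  82  81  79  78  77  75  73  72  69
 75  78  76  77  78  79  78  80  79  79  78  78  78  76  76  76  73  71  69  68
time_s: 27.6
position: [0.4774, -0.0672, 0.3319]
tool_rot: [0.706, 0.708, -0.0, -0.001]
force: [0.6, -0.3, 0.2]
grip_width: 0.085
finger_force: 0.0
time_s: 28.43
position: [0.5606, 0.2068, 0.3314]
tool_rot: [0.698, 0.716, -0.001, -0.002]
force: [0.1, 0.5, 0.5]
grip_width: 0.0852
finger_force: 0.0
expect 260 178
[   0    0   80   80 2745] [250.35264117 161.66338798] [0.5508 0.2282 0.1758]
[ 33  34  14  13 136] [259.75735294 177.69852941] [0.561  0.2113 0.1758]
[0.56070019 0.20580773 0.33189346] 0.02369601802621296 [-0.0025  0.0013  0.1949]
```

Canister seated at the fork's end (lid dot at (355,176) as predicted); the empty one is still at its place. Grasp it.

```bash
echo '[-0.001,0.001,0.02,0,-0.0025,0.001,0.05,0,-0.0025,0.001,0.085,0,-0.0025,0.001,0.12,0,-0.0025,0.001,0.15,0,-0.0025,0.001,0.175,0,-0.0025,0.001,0.188,0,-0.0025,0.001,0.194,0,-0.0025,0.001,0.195,0,-0.0025,0.001,0.195,0]' > m.json && python3 steer.py m.json 0.085
echo '[0,0,0,0,0,0,0,0,0,0,0,0,0,0,0,0,0,0,0,0,0,0,0,0]' > m.json && python3 steer.py m.json 0.045 40
echo '[0,0,-0.01,0,0,0,-0.03,0,0,0,-0.055,0,0,0,-0.085,0,0,0,-0.115,0,0,0,-0.14,0,0,0,-0.16,0,0,0,-0.17,0,0,0,-0.17,0]' > m.json && python3 steer.py m.json
python3 - <<'E'
from h import *
F=[];T=[]
for i in range(4): r.camera("side");F.append(r.state()["force"]);T.append(r.state()["ft_torque"])
print(np.mean(F,0).round(2),np.mean(T,0).round(3),totool([.553,-.112,.30]).round(4))
E
```

```text
time_s: 29.32
position: [0.563, 0.2008, 0.1398]
tool_rot: [0.7, 0.714, 0.001, 0.0]
force: [0.3, 1.1, 0.4]
grip_width: 0.0852
finger_force: 0.0
time_s: 29.82
position: [0.5623, 0.2014, 0.1401]
tool_rot: [0.7, 0.714, 0.001, 0.0]
force: [-3.3, -0.8, 6.3]
grip_width: 0.0513
finger_force: 40.8
time_s: 30.57
position: [0.563, 0.2016, 0.3117]
tool_rot: [0.7, 0.714, 0.002, 0.001]
force: [-0.0, 0.1, -1.4]
grip_width: 0.0511
finger_force: 42.0
[ 0.49 -0.35 -1.84] [ 0.031  0.023 -0.014] [-0.3122 -0.015   0.0072]
```

```bash
echo '[-0.02,-0.001,0,0,-0.05,-0.003,0,0,-0.085,-0.004,0,0,-0.12,-0.006,0,0,-0.155,-0.008,0,0,-0.19,-0.01,0,0,-0.225,-0.012,0,0,-0.26,-0.013,0,0,-0.29,-0.015,0,0,-0.312,-0.015,0,0]' > m.json && python3 steer.py m.json
echo '[0,0,0.01,0,0,0,0.03,0,0,0,0.06,0,0,0,0.09,0,0,0,0.12,0,0,0,0.145,0,0,0,0.16,0,0,0,0.168,0,0,0,0.172,0,0,0,0.172,0]' > m.json && python3 steer.py m.json
python3 - <<'E'
from h import *
F=[]
for i in range(4): r.camera("side");F.append(r.state()["force"])
print(np.mean(F,0).round(2),r.state()["position"],totool([.553,-.112,.124]).round(4))
E
```

```text
time_s: 31.6
position: [0.5523, -0.1153, 0.3069]
tool_rot: [0.701, 0.713, -0.001, -0.001]
force: [0.0, -0.9, -0.8]
grip_width: 0.0509
finger_force: 42.0
time_s: 32.43
position: [0.553, -0.1109, 0.1357]
tool_rot: [0.7, 0.714, -0.0, -0.001]
force: [0.1, 0.8, -1.6]
grip_width: 0.0508
finger_force: 42.1
[-0.18 -0.22 -1.35] [ 0.55428173 -0.11128528  0.13785991] [-0.0007 -0.0013  0.0139]
```

```bash
echo '[0,0,0.004,0,0,0,0.007,0,0,0,0.009,0,0,0,0.01,0,0,0,0.01,0]' > m.json && python3 steer.py m.json; echo '[0,0,0.001,0,0,0,0.002,0,0,0,0.003,0,0,0,0.004,0,0,0,0.005,0,0,0,0.005,0]' > m.json && python3 steer.py m.json; python3 - <<'E'
from h import *
F=[]
for i in range(2): r.camera("side");F.append(r.state()["force"])
print(np.mean(F,0).round(2),r.state()["position"])
E
```

```text
time_s: 33.05
position: [0.5533, -0.1113, 0.1262]
tool_rot: [0.7, 0.714, -0.0, -0.0]
force: [-0.9, -0.2, -0.9]
grip_width: 0.051
finger_force: 42.1
time_s: 33.55
position: [0.554, -0.1104, 0.1233]
tool_rot: [0.7, 0.714, 0.0, 0.0]
force: [-3.8, 2.4, 12.2]
grip_width: 0.0512
finger_force: 44.1
[-4.07  2.06 12.45] [ 0.55400521 -0.11049979  0.12335779]
```

```bash
echo '[0,0,0,0]' > m.json && python3 steer.py m.json 0.0515 20
echo '[-0.006,0,-0.0015,0,-0.012,0,-0.0027,0,-0.019,0,-0.0036,0,-0.025,0,-0.0043,0,-0.031,0,-0.0046,0,-0.038,0,-0.0047,0,-0.044,0,-0.0045,0,-0.05,0,-0.0041,0,-0.057,0,-0.0033,0,-0.064,0,-0.0024,0]' > m.json && python3 steer.py m.json
echo '[-0.001,0,0,0,-0.001,0,0,0]' > m.json && python3 steer.py m.json
python3 - <<'E'
from h import *
im,C=snap("wrist","w10");g=cv2.cvtColor(im,6)[250:330,230:290];n,l,s,c=cv2.connectedComponentsWithStats((g<110).astype(np.uint8))
for i in range(1,n):
    if s[i,4]>200:p=c[i]+[230,250];print(s[i],p,onz(C,p,.164).round(4))
print(r.state()["position"],np.round(r.state()["force"],1))
E
```

```text
time_s: 33.73
position: [0.554, -0.1105, 0.1233]
tool_rot: [0.7, 0.714, 0.0, 0.0]
force: [-3.5, 2.0, 10.4]
grip_width: 0.0516
finger_force: 24.1
time_s: 34.57
position: [0.5555, -0.1757, 0.1248]
tool_rot: [0.7, 0.714, 0.0, 0.001]
force: [0.5, 0.7, 4.4]
grip_width: 0.0512
finger_force: 9.5
time_s: 34.73
position: [0.5554, -0.1771, 0.1246]
tool_rot: [0.7, 0.714, 0.0, 0.001]
force: [-0.2, 0.5, 4.5]
grip_width: 0.0515
finger_force: 9.3
[  10   14   39   37 1110] [258.65765766 281.86936937] [ 0.5551 -0.1745  0.164 ]
[  0  73  60   7 307] [259.75570033 326.71986971] [ 0.556  -0.1962  0.164 ]
[ 0.5554161  -0.17681304  0.12459494] [-0.4  0.8  5. ]
```

```bash
echo '[0,0,0,0,0,0,0,0,0,0,0,0]' > m.json && python3 steer.py m.json 0.054 20
python3 - <<'E'
from h import *
im,C=snap("wrist","w11");g=cv2.cvtColor(im,6)[250:330,230:290];n,l,s,c=cv2.connectedComponentsWithStats((g<110).astype(np.uint8))
for i in range(1,n):
    if s[i,4]>200:p=c[i]+[230,250];print(s[i],p,onz(C,p,.164).round(4))
print(r.state()["position"],np.round(r.state()["force"],1))
E
echo '[0,0,0,0,0,0,0,0,0,0,0,0,0,0,-0.01,0,0,0,-0.035,0,0,0,-0.07,0,0,0,-0.105,0,0,0,-0.135,0,0,0,-0.155,0,0,0,-0.16,0]' > m.json && python3 steer.py m.json 0.085
echo '[-0.02,-0.01,0,0,-0.04,-0.02,0,0,-0.05,-0.03,0,0,-0.055,-0.03,0,0,-0.055,-0.03,0,0]' > m.json && python3 steer.py m.json
python3 - <<'E'
from h import *
im,C=snap("wrist","w12");snap("top","t2");snap("side","s5")
T=cal("top");S=cal("side")
def px(C,p):
    K,E=C;q=K@(E[:3,:3].T@(np.array(p)-E[:3,3]));return (q[:2]/q[2])
for n,C in(("w12",C),("t2",T),("s5",S)):
  im=cv2.imread(f"pics/{n}.png");g=cv2.cvtColor(im,6)
  for t,p in(("empty",[.5551,-.1745,.164]),("full",[.4805,-.4,.165]),("broken",[.4666,.2089,.176])):
    u,v=px(C,p)
    h=12 if n=="w12" else 7;a,b=int(round(u)),int(round(v))
    if not(h<a<512-h and h<b<384-h):continue
    w=g[b-h:b+h+1,a-h:a+h+1];m=(w<(int(w.min())+int(w.max()))/2).astype(np.uint8);k,l,s,c=cv2.connectedComponentsWithStats(m)
    print(n,t,"pred",(round(u,1),round(v,1)),[(int(s[i,4]),(c[i]+[a-h,b-h]).round(1).tolist()) for i in range(1,k) if s[i,4]>4])
print(r.state()["position"],np.round(r.state()["force"],1),r.state()["time_s"])
E
```

```text
time_s: 35.03
position: [0.5544, -0.1764, 0.1235]
tool_rot: [0.7, 0.714, -0.0, -0.0]
force: [0.4, -0.2, 0.2]
grip_width: 0.0539
finger_force: 0.1
[  12   14   39   38 1132] [261.12809187 282.54416961] [ 0.5553 -0.1734  0.164 ]
[  0  73  60   7 306] [259.73529412 326.72222222] [ 0.5551 -0.1945  0.164 ]
[ 0.55451415 -0.1763249   0.12358229] [ 0.4 -0.7 -1. ]
time_s: 35.92
position: [0.5563, -0.1762, 0.2895]
tool_rot: [0.7, 0.714, 0.002, 0.003]
force: [-0.3, -0.2, 0.0]
grip_width: 0.085
finger_force: 0.0
time_s: 36.33
position: [0.5253, -0.2334, 0.2839]
tool_rot: [0.701, 0.713, -0.0, -0.0]
force: [0.4, -0.2, -0.0]
grip_width: 0.0849
finger_force: 0.0
w12 empty pred (np.float64(293.4), np.float64(126.6)) [(224, [294.0, 124.2])]
w12 full pred (np.float64(215.3), np.float64(336.6)) [(615, [215.2, 337.2])]
t2 empty pred (np.float64(283.0), np.float64(194.5)) [(19, [282.8, 193.8])]
t2 full pred (np.float64(381.9), np.float64(223.7)) [(116, [385.5, 224.4])]
t2 broken pred (np.float64(116.5), np.float64(237.1)) [(24, [116.8, 236.5])]
s5 empty pred (np.float64(263.1), np.float64(146.5)) [(47, [263.3, 141.1]), (12, [262.8, 145.9]), (61, [263.1, 152.4])]
s5 full pred (np.float64(314.5), np.float64(128.5)) [(91, [315.6, 123.7]), (51, [315.4, 133.7])]
s5 broken pred (np.float64(227.8), np.float64(213.2)) [(52, [227.8, 213.1])]
[ 0.52656066 -0.23044503  0.28399288] [-1.   0.5  0.3] 36.4833
```

All three views agree: the empty canister's lid centre is at the standing height in the tub, the broken set is unmoved in the rack, and the complete one is in the holder with its keeper shut. Handing in.

```bash
python3 -c "
from station import r
print(r.job_done())"
```

```text
the job is handed in; nothing more can be done
None
```

The job is handed in after about 36.5 s of robot time, with no verdict printed: the complete canister (7.6 N, from the far place) stands in the holder with the keeper shut, the empty one (1.4 N, middle place) stands upright in the tub, the broken set (4.2 N) is back leaning in the near place of the rack, and no move went near the beaker, though I didn't re-measure it at the end.

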